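# Load a slide plate under a sprung clamp

## Robot

A 6-joint arm with a two-finger parallel gripper is mounted at the origin on the work surface. World frame = base frame: x ahead of the robot, y to its left, z up, the work surface at z = 0. Lengths are in mm, angles in rad, forces in N, time in s.
With the tool pointing down it reaches from about 275 to 750 mm from the base axis. Payload 10.2 kg.
Tool frame: the origin (TCP) lies on the front face of the gripper's body, between the roots of the fingers; the fingertips stand 73 mm ahead of it and the grasp point (between the pads) lies 54 mm ahead of it; z points along the fingers, y is the line along which they close (so a half turn about z gives the same grasp; the last joint's range is limited). The gripper opens to 85 mm and grips with 20 to 120 N. Pads are 22 mm wide; open, the fingers measure 114 mm over their backs; the gripper's body (76 mm by 85 mm) begins 54 mm behind the grasp point. The pads swing forward as they close: fully open they stand 13 mm farther back than shut.
Start: joints at [1.026, 0.313, 1.498, -0, 1.331, -0.223], TCP at [166.057, 498.053, 303.894] pointing down, gripper open.
Joint ranges: [-2.94, 2.94], [-0.97, 2.17], [0.19, 2.56], [-1.23, 4.37], [0.02, 3.11], [-2.88, 2.88]. Speed limits (rad/s): [2.39, 2.39, 3.01, 3.14, 3.14, 3.14].

## Interface

Orientations are given as a unit quaternion [w, x, y, z].
In Python, from rig import * gives the robot as it stands.
- The arm moves only by the tool step_arm, never from a script. Its argument "plan" is a list of rows, each an object with "offset": the shift along the tool's x, y, z in cm, a list of three; "rot": the turn, a rotation vector about the tool's x, y, z in degrees, a list of three; "gripper": the finger opening in cm, from 0 to 8.54. In form: [{"offset": [x, y, z], "rot": [wx, wy, wz], "gripper": gripper}, ...]. A call has 1 to 12 rows; each row is the pose to reach, as a shift and turn from the pose commanded when the call began, along the tool's axes at that moment; what a row does not reach only later rows make up. A row lasts 1/10 s, in which the tool goes at most 50 mm and 8.59 degrees, less where a joint would pass 70% of its speed; a pose out of reach is approached as far as the arm can. A call with a gripper value outside its range is refused whole. The fingers move at their own pace and stop on an object; "squeeze" is the grip in N (left out, the last holds). Time passes only in rows, so rows that repeat a pose let the fingers close. It gives the time, the measured TCP pose, the force, the opening and the grip force at its end, in the units of the state.
- sense(): the state, without advancing time (a new reading comes with each control period).
- capture(name): name is "scene" or "top" or "wrist"; returns a dict with "color" (384x512x3 uint8, red, green, blue), "depth" (384x512 float32, mm along the optical axis (not along the pixel's ray), 0 where there is no reading), "vertical_fov" (degrees; the focal length in pixels is half the picture's height over the tangent of half this angle, whatever the lens; pixels are square), "cx", "cy" (the principal point, pixels), "rvec" (rotation vector, rad) and "tvec" (3), from world to camera coordinates, as OpenCV has them; the wrist camera has in their place "mount" (4x4, takes a point from camera to tool coordinates, whose origin is the TCP and whose axes are the flange's). Camera axes: x right, y down, z forward; pixel columns grow to the right and rows downward; lengths in mm; the calibration is good to about 2 mm. A picture is of the moment at which its call begins: read the wrist's pose just before it.
- finish_job(): hands the job in; it is judged then, once.
The state is a dict: "time_s": time; "joints": joint angles; "dq": joint speeds; "tau": joint torques, N m; "eef_pos": TCP position; "ee_rot": TCP orientation; "force": force on the tool from outside, world axes, zero at the start; "wrist_torque": the same for the moment, N m; "grip_width": opening from 0.0 (shut) to 1.0 (fully open); "grip_force": force on a finger pad.
Only numpy, scipy, OpenCV 4.12 (cv2) and the standard library are available. Lean on these libraries where they do the work, as an engineer would, in place of code of your own. Each camera call takes 0.05 s, during which the arm holds its last target. There are 200 camera calls.

## Task

Set the big square steel block on the clamp's flat tail pad so that its weight holds the sprung clamp open. Then slide the long plate with the upright fin, plain end first, straight in under the raised clamp foot until it is up against the end stop, lying flat on the bed. Leave the block on the pad and the clamp open, so that the setter can check the plate before letting the clamp down.

Things in the scene. Friction and masses are not known exactly. Their poses are not given: they have to be found in the camera images.
- fixture: Fixed steel fixture. Origin at table level straight below the clamp foot. Flat bed, no side rails, top 20 mm above the table, x -135 to 65, y -50 to 50 mm; narrower base on to y 200. Plates slide in along +x from the open -x end to a dark stop bar, face at x 45, top 36 mm up. Two cheeks (x -27 to 27, y 62 to 88, top 74 mm up) hold the clamp arm, which lies along y, foot over x 0, y 0.
- clamp (a joint): Clamp arm angle: 0 shut (foot 2 mm over the bed), 0.30 rad open (arm level, foot 25 mm over the bed). Pivot at fixture y 75, z 62 mm. Tail pad 60 x 60 mm, centre at fixture x 0, y 145: top 72 mm above the table when open; when shut it slopes up outward at 0.3 rad, centre 20 and outer edge 30 mm higher. Springs shut; 4 N down on the pad opens it fully: only the big block is heavy enough.
- block: The big plain square steel block, 45 x 45 mm, 55 mm tall, about 0.87 kg, standing on the table, a dark spot on its top. Origin: centre of its underside, z up. Near it stand a smaller square block (30 mm wide) and a round brass bush, neither wanted.
- plate: Flat aluminium plate, 130 (x) x 50 (y) x 10 mm, 0.25 kg, with an upright dark fin to hold: 36 long (x), 12 thick (y), centred at x -43, top 46 mm above the underside. Origin: centre of the underside, z up; plain end +x goes in first. Home: origin at fixture x -20, y 0, z 20 mm, x axes alike. The shorter plate with a round knob is not wanted.
Things that resemble listed ones, but are neither listed nor needed, are in the scene too. What is shaped like the plate but blue or orange is not meant.

How it is judged (in metres and radians):
On the way, in this order (a step that is already met when the one before it is completed fails the run):
1. the block stands on the tail pad, let go, and its weight holds the clamp open (value of joint clamp above 0.25 rad and z of block in the frame of fixture between 0.06 and 0.085 m and y of block in the frame of fixture between 0.115 and 0.175 m and contact force between the fingers and block below 0.3 N), for 0.2 s.
2. the plate's plain end is in under the raised foot, up to the end stop (value of joint clamp above 0.2 rad and x of plate in the frame of fixture above -0.035 m and y of plate in the frame of fixture between -0.02 and 0.02 m and z of plate in the frame of fixture below 0.035 m), for 0.1 s.
At the end, for the whole second after the job is handed in: Clamp open (over 0.25 rad); block upright (10 deg) and still on the tail pad, within 30 mm of its centre each way; plate flat and still on the bed under the foot, within 15 mm of home against the stop, 20 mm sideways and 11 degrees of straight (value of joint clamp above 0.25 rad and z of block in the frame of fixture between 0.06 and 0.085 m and y of block in the frame of fixture between 0.115 and 0.175 m and x of block in the frame of fixture between -0.03 and 0.03 m and angle between block's own z axis and vertical below 0.17 rad and x of plate in the frame of fixture between -0.035 and -0.01 m and y of plate in the frame of fixture between -0.02 and 0.02 m and z of plate in the frame of fixture between 0.014 and 0.026 m and angle between the x axis of plate and the x axis of fixture, either way round below 0.2 rad and angle between plate's own z axis and vertical below 0.1 rad and linear speed of each of plate, block below 0.02 m/s); the robot touches nothing.
It also fails if it takes over 58 s, if anything falls off the work surface, if the arm or the gripper's body presses on something with over 40 N, if the wrist force passes 120 N, or if a joint passes its speed limit or range.

## Working session

There is one attempt and no reset: what is moved stays moved. The work goes in short steps, Python scripts to look and compute and a tool call to move; the robot and the scene stay as the last step left them, time stands still between calls to the robot, and variables do not carry over. Pictures are saved under pics/ and viewed, at most 10 in all, crops included, and the job is handed in when it is done.

Besides the shell and the picture viewer there is one more tool, called after ">>>" by a JSON object that holds its "fn" and its "kwargs", one argument or row to a line. step_arm: Moves the arm, as the interface text tells. Its arguments: {"type":"object","properties":{"plan":{"type":"array"},"squeeze":{"type":"number"}},"required":["plan"]}

```bash
mkdir -p pics; cat > h.py <<'E'
from rig import *
import numpy as np, cv2
from scipy.spatial.transform import Rotation as R
def cloud(c):
    d=c["depth"];h,w=d.shape;f=h/2/np.tan(np.radians(c["vertical_fov"])/2)
    v,u=np.mgrid[:h,:w];P=np.stack([(u-c["cx"])/f*d,(v-c["cy"])/f*d,d],-1)
    if "mount" in c:
        s=sense();M=np.array(c["mount"]);P=P@M[:3,:3].T+M[:3,3]
        q=s["ee_rot"];r=R.from_quat([q[1],q[2],q[3],q[0]])
        return P@r.as_matrix().T+np.array(s["eef_pos"])
    Rm=cv2.Rodrigues(np.array(c["rvec"],float))[0]
    return (P-np.array(c["tvec"]).ravel())@Rm
def grab(n,name,save=True):
    c=capture(n);P=cloud(c);P[c["depth"]==0]=np.nan
    cv2.imwrite(f"pics/{name}.png",cv2.resize(c["color"][:,:,::-1],(768,576)))
    np.save(f"pics/{name}.npy",P);return c,P
E
python3 - <<'E'
from h import *
print(sense())
grab("top","top1");grab("scene","scene1")
E
```

```text
{'time_s': 0.0, 'joints': array([ 1.02558810e+00,  3.13473860e-01,  1.49844143e+00,  2.80163329e-06,
        1.33097694e+00, -2.23368432e-01]), 'dq': array([-0.00115521, -0.00020155, -0.00102343, -0.00036466,  0.00039244,
        0.0004072 ]), 'tau': array([-4.18557511e-04, -4.12266076e+01, -2.59747821e+01, -1.87056344e-04,
        4.12703172e-03,  1.18994086e-05]), 'eef_pos': array([165.97422638, 497.90510956, 303.32116173]), 'ee_rot': array([-2.44866954e-04,  1.60226583e-01,  9.87080047e-01, -6.01887195e-04]), 'force': array([-0.5366646 ,  0.0411276 ,  1.31998753]), 'wrist_torque': array([0.02508131, 0.030288  , 0.00854023]), 'grip_force': 0.0, 'grip_width': 0.9960001838505032}
```

View pics/top1.png

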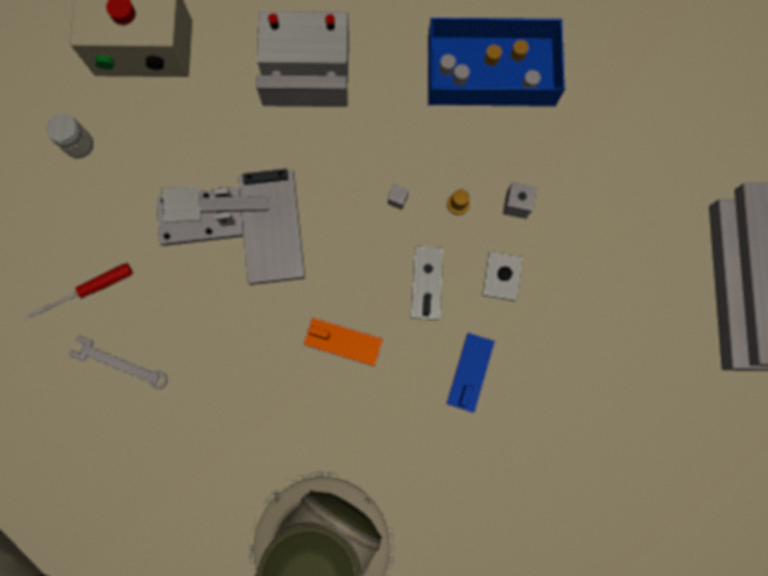

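View pics/scene1.png

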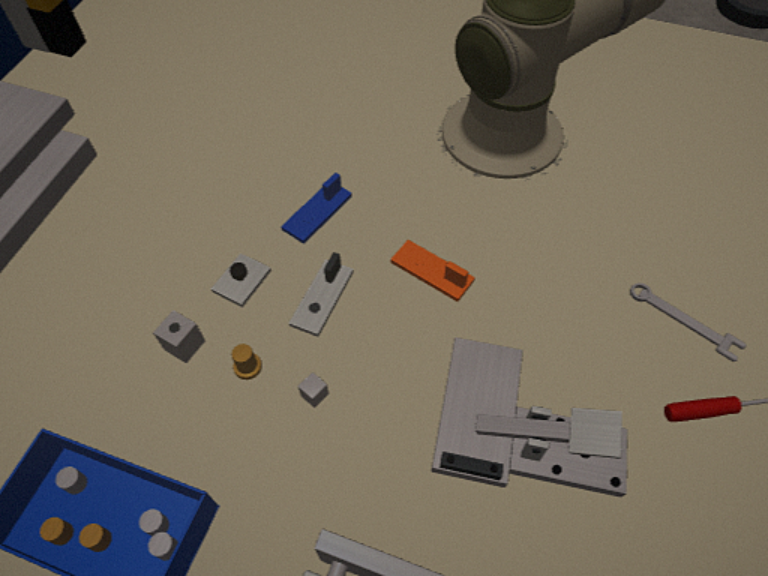

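The top view shows the fixture around (270,225), stop bar at its top end, and the tail pad at (180,204). The aluminium fin plate is at (427,283) with its fin at the bottom end, and the big block is at (520,198). The knob plate, the blue and orange plates, the small block and the bush are distractors.

```bash
python3 - <<'E'
from h import *
P=np.load("pics/top1.npy")
S=2/3
def at(u,v):
    u,v=int(u*S),int(v*S); return np.round(np.nanmedian(P[v-1:v+2,u-1:u+2].reshape(-1,3),0),1)
for n,p in dict(block=(522,197),fin=(427,303),platemid=(427,283),spot=(428,268),bed=(275,240),pad=(180,204),stop=(266,177),small=(398,195),table=(400,450),tip=(262,204)).items(): print(n,at(*p))
def rect(n,box,z0,z1):
    x0,y0,x1,y1=[int(a*S) for a in box];Q=P[y0:y1,x0:x1].reshape(-1,3)
    Q=Q[(Q[:,2]>z0)&(Q[:,2]<z1)]
    r=cv2.minAreaRect(Q[:,:2].astype(np.float32));print(n,len(Q),np.round(np.median(Q[:,2]),1),np.round(r[0],1),np.round(r[1],1),round(r[2],2),"mean",Q[:,:2].mean(0).round(1))
rect("block",(495,170,550,225),49,60)
rect("plate",(400,235,450,330),6,16)
rect("fin",(410,280,445,325),36,55)
rect("bed",(235,160,310,290),15,25)
rect("stop",(235,160,310,200),31,42)
rect("pad",(150,180,205,228),72,115)
E
```

```text
block [ 594.8 -340.7   56.4]
fin [ 405.6 -172.9   45.8]
platemid [ 449.3 -175.6   10.3]
spot [ 475.9 -178.2   11.3]
bed [519.9  94.3  19.3]
pad [561.8 247.2  93.2]
stop [631.7 112.9  37.9]
small [ 601.8 -123.5   35. ]
table [ 157.7 -129.3   -1.1]
tip [578.6 117.2  48.7]
block 281 55.3 [ 595.2 -338.5] [45.3 46.5] 78.27 mean [ 594.4 -338.1]
plate 807 10.5 [ 449.8 -170.1] [ 82.4 173.9] 83.91 mean [ 450.7 -175.2]
fin 68 45.9 [ 404.3 -172.9] [10.6 34.2] 89.31 mean [ 404.4 -172.9]
bed 2305 20.3 [545.3 111.9] [200.3 115.5] 7.43 mean [535.7 103.5]
stop 196 36.2 [619.5 114.2] [50.1 80.2] 6.75 mean [633.8 115.8]
pad 586 93.2 [563.6 244.1] [61.7 65.1] 7.21 mean [563.3 245.2]
```

```bash
cat >> h.py <<'E'
def go(x,y,z,yaw):
    s=sense();q=s["ee_rot"];r=R.from_quat([q[1],q[2],q[3],q[0]]);M=r.as_matrix()
    a=np.radians(yaw);Y=np.array([np.cos(a),np.sin(a),0]);Z=np.array([0,0,-1.]);T=np.stack([np.cross(Y,Z),Y,Z],1)
    print("pos",s["eef_pos"].round(1),"t",round(s["time_s"],2),"yaw",np.degrees(np.arctan2(M[1,1],M[0,1])).round(2),"j",s["joints"].round(2))
    print("off cm",((np.array([x,y,z])-s["eef_pos"])@M/10).round(2),"rot",np.degrees(R.from_matrix(M.T@T).as_rotvec()).round(2))
E
python3 - <<'E'
from h import *
print(capture("wrist")["mount"],capture("wrist")["vertical_fov"])
go(595,-338,250,78.3)
P=np.load("pics/top1.npy")
for yaw in (6.5,7.2,8):
  a=np.radians(yaw);o=np.array([580.5,106.5]);Q=P.reshape(-1,3).copy();d=Q[:,:2]-o
  fx=d@[np.cos(a),np.sin(a)];fy=d@[-np.sin(a),np.cos(a)]
  k=(abs(Q[:,2]-20)<4)
  b=k&(fy<60)&(fy>-70)&(abs(fx+35)<130)
  print(yaw,[ (np.nanpercentile(fy[b&(abs(fx-c)<15)],[1,99]).round(1)) for c in (-115,-80,-50)],[(np.nanpercentile(fx[b&(abs(fy-c)<8)],[1,99])).round(1) for c in (-40,-25,35)])
  p=(Q[:,2]>75)&(Q[:,2]<112)&(abs(fx)<45)&(fy>100)&(fy<190)
  print("pad",np.percentile(fx[p],[1,99]),np.percentile(fy[p],[1,99]))
E
```

```text
[[-1.97216048e-03 -9.60667282e-01 -2.77694947e-01  6.97633957e+01]
 [ 9.99997464e-01 -1.59258278e-03 -1.59244277e-03  2.92491368e-01]
 [ 1.08755548e-03 -2.77697383e-01  9.60667987e-01 -7.06381995e+01]
 [ 0.00000000e+00  0.00000000e+00  0.00000000e+00  1.00000000e+00]] 60.99797861548074
pos [166.  498.  303.6] t 0.2 yaw 71.56 j [ 1.03  0.31  1.5   0.    1.33 -0.22]
off cm [-67.14 -65.73   5.39] rot [-0.04 -0.01 -6.74]
6.5 [array([-48.5,  48.9]), array([-47.6,  50.2]), array([-47.5,  56. ])] [array([-131.8,   62.5]), array([-131.8,   47.3]), array([-133.5,   45.8])]
pad [-30.99650497  28.39136517] [102.65198289 169.2429074 ]
7.2 [array([-47.1,  50.2]), array([-46.6,  51.2]), array([-46.9,  56.4])] [array([-132.2,   62. ]), array([-132.2,   46.4]), array([-133.1,   46.2])]
pad [-29.27767873  30.24853803] [102.74255733 169.14872652]
8 [array([-45.4,  51.7]), array([-45.6,  52.3]), array([-46.2,  56.3])] [array([-132.5,   61.4]), array([-132.5,   46.6]), array([-132.7,   46.7])]
pad [-27.24262296  32.11117847] [102.82762343 169.24300216]
```

>>> {"fn": "step_arm", "kwargs": {
  "plan": [
    {"offset": [-67.1, -65.7, 5.4], "rot": [0, 0, -6.7], "gripper": 8.5},
    {"offset": [-67.1, -65.7, 5.4], "rot": [0, 0, -6.7], "gripper": 8.5},
    {"offset": [-67.1, -65.7, 5.4], "rot": [0, 0, -6.7], "gripper": 8.5},
    {"offset": [-67.1, -65.7, 5.4], "rot": [0, 0, -6.7], "gripper": 8.5},
    {"offset": [-67.1, -65.7, 5.4], "rot": [0, 0, -6.7], "gripper": 8.5},
    {"offset": [-67.1, -65.7, 5.4], "rot": [0, 0, -6.7], "gripper": 8.5},
    {"offset": [-67.1, -65.7, 5.4], "rot": [0, 0, -6.7], "gripper": 8.5},
    {"offset": [-67.1, -65.7, 5.4], "rot": [0, 0, -6.7], "gripper": 8.5},
    {"offset": [-67.1, -65.7, 5.4], "rot": [0, 0, -6.7], "gripper": 8.5},
    {"offset": [-67.1, -65.7, 5.4], "rot": [0, 0, -6.7], "gripper": 8.5},
    {"offset": [-67.1, -65.7, 5.4], "rot": [0, 0, -6.7], "gripper": 8.5},
    {"offset": [-67.1, -65.7, 5.4], "rot": [0, 0, -6.7], "gripper": 8.5}
  ]
}}

```text
time_s: 1.4
eef_pos: [440.0, -37.1, 269.4]
ee_rot: [0.0, 0.103, 0.995, 0.0]
force: [0.9, -0.2, 0.7]
grip_width: 0.995
grip_force: 0.0
```

```bash
python3 -c "
from h import *
go(595,-338,250,78.3)"
```

```text
pos [440.  -37.1 269.4] t 1.4 yaw 78.23 j [-0.35  0.16  1.79  0.    1.19 -1.72]
off cm [-21.31 -26.3    1.94] rot [ 0.01  0.01 -0.07]
```

>>> {"fn": "step_arm", "kwargs": {
  "plan": [
    {"offset": [-21.3, -26.3, 2], "rot": [0, 0, 0], "gripper": 8.5},
    {"offset": [-21.3, -26.3, 2], "rot": [0, 0, 0], "gripper": 8.5},
    {"offset": [-21.3, -26.3, 2], "rot": [0, 0, 0], "gripper": 8.5},
    {"offset": [-21.3, -26.3, 2], "rot": [0, 0, 0], "gripper": 8.5},
    {"offset": [-21.3, -26.3, 2], "rot": [0, 0, 0], "gripper": 8.5},
    {"offset": [-21.3, -26.3, 2], "rot": [0, 0, 0], "gripper": 8.5},
    {"offset": [-21.3, -26.3, 2], "rot": [0, 0, 0], "gripper": 8.5},
    {"offset": [-21.3, -26.3, 2], "rot": [0, 0, 0], "gripper": 8.5},
    {"offset": [-21.3, -26.3, 2], "rot": [0, 0, 0], "gripper": 8.5},
    {"offset": [-21.3, -26.3, 2], "rot": [0, 0, 0], "gripper": 8.5}
  ]
}}

```text
time_s: 2.4
eef_pos: [594.5, -334.7, 249.7]
ee_rot: [-0.0, 0.102, 0.995, 0.0]
force: [0.2, -0.3, -1.0]
grip_width: 0.995
grip_force: 0.0
```

```bash
python3 -c "
from h import *
c,P=grab('wrist','w1')
Q=P.reshape(-1,3);Q=Q[(abs(Q[:,2]-55)<6)&(np.hypot(Q[:,0]-595,Q[:,1]+338)<60)]
r=cv2.minAreaRect(Q[:,:2].astype(np.float32));print(len(Q),np.median(Q[:,2]),r)
go(*r[0],89,r[2])"
```

```text
2736 55.97635575989932 ((596.8410034179688, -341.2964172363281), (44.587215423583984, 44.41617965698242), 79.02454376220703)
pos [ 594.5 -334.6  250.1] t 2.45 yaw 78.32 j [-0.68  0.71  1.02  0.    1.41 -2.05]
off cm [-0.36 -0.61 16.11] rot [-0.    0.02 -0.7 ]
```

View pics/w1.png

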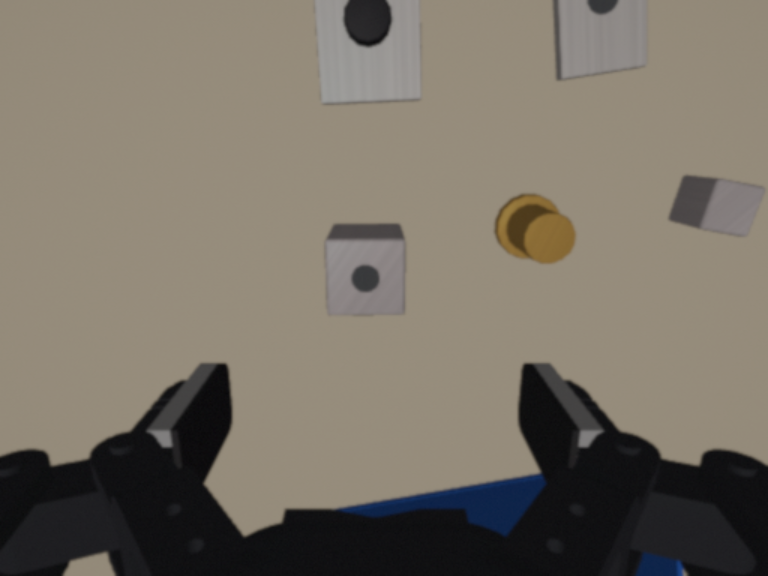

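The wrist view shows the big block at (365,277) with its spot, squarely between the fingers. The bush is at (535,228), clear of the right finger. I'm going down to grasp.

>>> {"fn": "step_arm", "kwargs": {
  "plan": [
    {"offset": [-0.4, -0.6, 4], "rot": [0, 0, -0.7], "gripper": 8.5},
    {"offset": [-0.4, -0.6, 9], "rot": [0, 0, -0.7], "gripper": 8.5},
    {"offset": [-0.4, -0.6, 13], "rot": [0, 0, -0.7], "gripper": 8.5},
    {"offset": [-0.4, -0.6, 15.5], "rot": [0, 0, -0.7], "gripper": 8.5},
    {"offset": [-0.4, -0.6, 16.1], "rot": [0, 0, -0.7], "gripper": 8.5},
    {"offset": [-0.4, -0.6, 16.1], "rot": [0, 0, -0.7], "gripper": 8.5},
    {"offset": [-0.4, -0.6, 16.1], "rot": [0, 0, -0.7], "gripper": 3.5},
    {"offset": [-0.4, -0.6, 16.1], "rot": [0, 0, -0.7], "gripper": 3.5},
    {"offset": [-0.4, -0.6, 16.1], "rot": [0, 0, -0.7], "gripper": 3.5},
    {"offset": [-0.4, -0.6, 16.1], "rot": [0, 0, -0.7], "gripper": 3.5},
    {"offset": [-0.4, -0.6, 16.1], "rot": [0, 0, -0.7], "gripper": 3.5},
    {"offset": [-0.4, -0.6, 16.1], "rot": [0, 0, -0.7], "gripper": 3.5}
  ],
  "squeeze": 60
}}

```text
time_s: 3.65
eef_pos: [597.9, -342.3, 90.2]
ee_rot: [0.001, 0.096, 0.995, -0.0]
force: [-0.0, 3.7, 7.7]
grip_width: 0.519
grip_force: 64.0
```

>>> {"fn": "step_arm", "kwargs": {
  "plan": [
    {"offset": [0, 0, 0], "rot": [0, 0, 0], "gripper": 3.5},
    {"offset": [0, 0, -2], "rot": [0, 0, 0], "gripper": 3.5},
    {"offset": [0, 0, -6], "rot": [0, 0, 0], "gripper": 3.5},
    {"offset": [0, 0, -10], "rot": [0, 0, 0], "gripper": 3.5},
    {"offset": [0, 0, -14], "rot": [0, 0, 0], "gripper": 3.5},
    {"offset": [0, 0, -17], "rot": [0, 0, 0], "gripper": 3.5},
    {"offset": [0, 0, -17], "rot": [0, 0, 0], "gripper": 3.5},
    {"offset": [0, 0, -17], "rot": [0, 0, 0], "gripper": 3.5}
  ]
}}

```text
time_s: 4.45
eef_pos: [596.9, -342.1, 256.1]
ee_rot: [-0.001, 0.096, 0.995, 0.001]
force: [0.2, 0.4, -9.9]
grip_width: 0.518
grip_force: 64.2
```

```bash
python3 -c "
from h import *
a=np.radians(7.2);o=np.array([581,108])+145*np.array([-np.sin(a),np.cos(a)]);print(o)
go(*o,240,97.2)
print(sense()['grip_width'])"
```

```text
[562.82668113 251.85663169]
pos [ 596.9 -342.1  256.1] t 4.45 yaw 78.96 j [-0.69  0.72  0.98 -0.    1.44 -2.07]
off cm [14.71 57.64  1.74] rot [  0.11  -0.15 -18.24]
0.5177330229557283
```

>>> {"fn": "step_arm", "kwargs": {
  "plan": [
    {"offset": [14.7, 57.6, 1.7], "rot": [0, 0, -18.2], "gripper": 3.5},
    {"offset": [14.7, 57.6, 1.7], "rot": [0, 0, -18.2], "gripper": 3.5},
    {"offset": [14.7, 57.6, 1.7], "rot": [0, 0, -18.2], "gripper": 3.5},
    {"offset": [14.7, 57.6, 1.7], "rot": [0, 0, -18.2], "gripper": 3.5},
    {"offset": [14.7, 57.6, 1.7], "rot": [0, 0, -18.2], "gripper": 3.5},
    {"offset": [14.7, 57.6, 1.7], "rot": [0, 0, -18.2], "gripper": 3.5},
    {"offset": [14.7, 57.6, 1.7], "rot": [0, 0, -18.2], "gripper": 3.5},
    {"offset": [14.7, 57.6, 1.7], "rot": [0, 0, -18.2], "gripper": 3.5},
    {"offset": [14.7, 57.6, 1.7], "rot": [0, 0, -18.2], "gripper": 3.5},
    {"offset": [14.7, 57.6, 1.7], "rot": [0, 0, -18.2], "gripper": 3.5},
    {"offset": [14.7, 57.6, 1.7], "rot": [0, 0, -18.2], "gripper": 3.5},
    {"offset": [14.7, 57.6, 1.7], "rot": [0, 0, -18.2], "gripper": 3.5}
  ]
}}

```text
time_s: 5.65
eef_pos: [561.8, 253.2, 238.0]
ee_rot: [-0.003, -0.063, 0.998, -0.0]
force: [1.9, -0.3, -8.0]
grip_width: 0.519
grip_force: 65.3
```

>>> {"fn": "step_arm", "kwargs": {
  "plan": [
    {"offset": [0, 0, 0], "rot": [0, 0, 0], "gripper": 3.5},
    {"offset": [0, 0, 0], "rot": [0, 0, 0], "gripper": 3.5},
    {"offset": [0, 0, 0], "rot": [0, 0, 0], "gripper": 3.5}
  ]
}}

```text
time_s: 5.95
eef_pos: [563.0, 250.2, 239.5]
ee_rot: [-0.002, -0.062, 0.998, -0.0]
force: [-0.1, -0.6, -7.9]
grip_width: 0.515
grip_force: 66.3
```

```bash
python3 -c "
from h import *
go(562.8,251.9,164,97.2)
c,P=grab('wrist','w2')
a=np.radians(7.2);d=P[...,:2]-np.array([581,108]);fx=d@[np.cos(a),np.sin(a)];fy=d@[-np.sin(a),np.cos(a)]
k=(abs(P[...,2]-20)<5);print(k.sum())
b=k&(fy<60)&(fy>-70)&(abs(fx+35)<130)
print([np.nanpercentile(fy[b&(abs(fx-q)<10)],[1,99]).round(1) for q in (-115,-80,-50)],np.nanpercentile(fx[b],[1,99]))
p=(P[...,2]>75)&(P[...,2]<112)&(abs(fx)<45)&(fy>100)&(fy<190)
print(p.sum(),np.nanpercentile(fx[p],[2,98]),np.nanpercentile(fy[p],[2,98]))
"
```

```text
pos [563.  250.2 239.5] t 5.95 yaw 97.11 j [ 0.23  0.57  1.29 -0.    1.29 -1.47]
off cm [-0.03  0.18  7.55] rot [-0.04 -0.19 -0.09]
30597
[array([-49.7,  48.1]), array([-49.7,  48.2]), array([-49.4,  54. ])] [-130.46168407   50.44792896]
2911 [-27.62575218   6.44739953] [101.47985823 165.43433127]
```

View pics/w2.png

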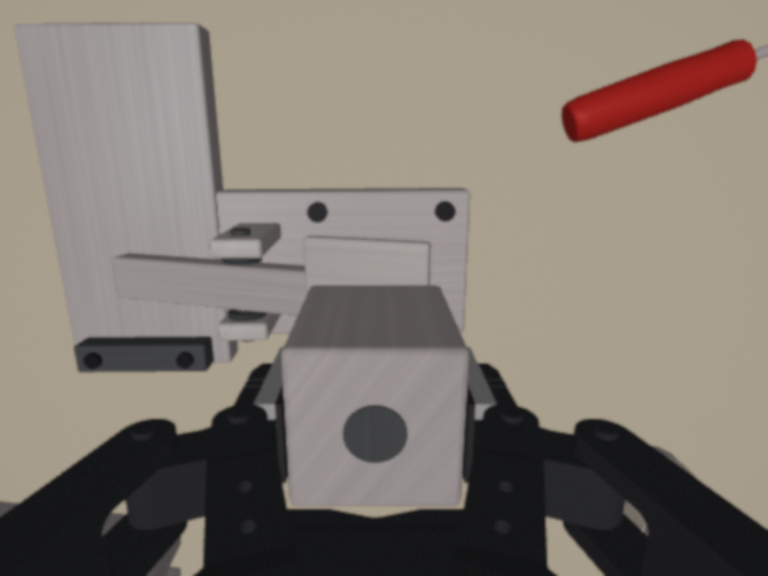

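The wrist view shows the held block square to the fixture, above the tail pad at (365,260). The fixture estimate agrees to about 2 mm, so I'm lowering the block.

>>> {"fn": "step_arm", "kwargs": {
  "plan": [
    {"offset": [-0.2, 0.1, 2], "rot": [0, 0, 0], "gripper": 3.5},
    {"offset": [-0.2, 0.1, 3.5], "rot": [0, 0, 0], "gripper": 3.5},
    {"offset": [-0.2, 0.1, 4.3], "rot": [0, 0, 0], "gripper": 3.5},
    {"offset": [-0.2, 0.1, 4.8], "rot": [0, 0, 0], "gripper": 3.5},
    {"offset": [-0.2, 0.1, 5.3], "rot": [0, 0, 0], "gripper": 3.5},
    {"offset": [-0.2, 0.1, 5.8], "rot": [0, 0, 0], "gripper": 3.5},
    {"offset": [-0.2, 0.1, 6.2], "rot": [0, 0, 0], "gripper": 3.5},
    {"offset": [-0.2, 0.1, 6.6], "rot": [0, 0, 0], "gripper": 3.5},
    {"offset": [-0.2, 0.1, 7.0], "rot": [0, 0, 0], "gripper": 3.5},
    {"offset": [-0.2, 0.1, 7.3], "rot": [0, 0, 0], "gripper": 3.5},
    {"offset": [-0.2, 0.1, 7.5], "rot": [0, 0, 0], "gripper": 3.5},
    {"offset": [-0.2, 0.1, 7.5], "rot": [0, 0, 0], "gripper": 3.5}
  ]
}}

```text
time_s: 7.2
eef_pos: [565.1, 252.3, 166.2]
ee_rot: [-0.0, -0.062, 0.998, -0.0]
force: [0.3, 1.9, -5.8]
grip_width: 0.515
grip_force: 66.6
```

>>> {"fn": "step_arm", "kwargs": {
  "plan": [
    {"offset": [0, 0, 0.2], "rot": [0, 0, 0], "gripper": 3.5},
    {"offset": [0, 0, 0.3], "rot": [0, 0, 0], "gripper": 3.5},
    {"offset": [0, 0, 0.4], "rot": [0, 0, 0], "gripper": 3.5},
    {"offset": [0, 0, 0.4], "rot": [0, 0, 0], "gripper": 3.5}
  ]
}}

```text
time_s: 7.6
eef_pos: [565.2, 252.4, 163.1]
ee_rot: [0.0, -0.063, 0.998, 0.0]
force: [-2.4, 1.0, 1.5]
grip_width: 0.522
grip_force: 67.6
```

>>> {"fn": "step_arm", "kwargs": {
  "plan": [
    {"offset": [0, 0, 0.05], "rot": [0, 0, 0], "gripper": 3.9},
    {"offset": [0, 0, 0.05], "rot": [0, 0, 0], "gripper": 4.4},
    {"offset": [0, 0, 0], "rot": [0, 0, 0], "gripper": 5.5},
    {"offset": [0, 0, 0], "rot": [0, 0, 0], "gripper": 7},
    {"offset": [0, 0, 0], "rot": [0, 0, 0], "gripper": 7.5},
    {"offset": [0, 0, 0], "rot": [0, 0, 0], "gripper": 7.5},
    {"offset": [0, 0, 0], "rot": [0, 0, 0], "gripper": 7.5},
    {"offset": [0, 0, -2], "rot": [0, 0, 0], "gripper": 7.5},
    {"offset": [0, 0, -6], "rot": [0, 0, 0], "gripper": 7.5},
    {"offset": [0, 0, -10], "rot": [0, 0, 0], "gripper": 8.5},
    {"offset": [0, 0, -12], "rot": [0, 0, 0], "gripper": 8.5},
    {"offset": [0, 0, -12], "rot": [0, 0, 0], "gripper": 8.5}
  ]
}}

```text
time_s: 8.8
eef_pos: [565.8, 252.5, 285.8]
ee_rot: [0.003, -0.062, 0.998, 0.0]
force: [-0.4, -0.1, 0.1]
grip_width: 0.996
grip_force: 0.0
```

```bash
python3 -c "
from h import *
c,P=grab('top','top2')
a=np.radians(7.2);d=P[...,:2]-np.array([582,107]);fx=d@[np.cos(a),np.sin(a)];fy=d@[-np.sin(a),np.cos(a)]
p=(P[...,2]>115)&(P[...,2]<140)&(abs(fx)<45)&(fy>100)&(fy<190)
c,P=grab('wrist','w3')
d=P[...,:2]-np.array([582,107]);fx=d@[np.cos(a),np.sin(a)];fy=d@[-np.sin(a),np.cos(a)]
p=(P[...,2]>115)&(P[...,2]<140)&(abs(fx)<45)&(fy>100)&(fy<190)
print(p.sum(),np.median(P[p],0),np.nanpercentile(fx[p],[2,98]),np.nanpercentile(fy[p],[2,98]))
go(405,-173,250,86)
"
```

```text
3789 [561.00378707 251.4963934  126.89554706] [-22.6497848   20.38151631] [124.62062492 167.41349315]
pos [565.  252.3 281.8] t 8.9 yaw 97.16 j [ 0.23  0.54  1.22 -0.    1.38 -1.46]
off cm [ 21.17 -40.2    3.2 ] rot [-1.000e-02 -3.000e-02  1.116e+01]
```

View pics/w3.png

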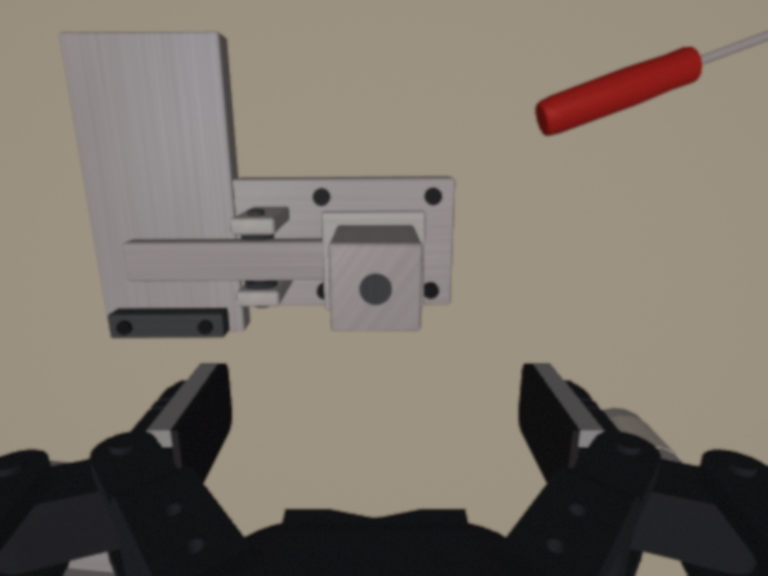

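The block stands level on the pad at (375,285). Its top is at 127 mm, as it should be, and the arm is level, so the clamp is open. Next I'm moving to the plate.

>>> {"fn": "step_arm", "kwargs": {
  "plan": [
    {"offset": [21.2, -40.2, 3.2], "rot": [0, 0, 11.2], "gripper": 8.5},
    {"offset": [21.2, -40.2, 3.2], "rot": [0, 0, 11.2], "gripper": 8.5},
    {"offset": [21.2, -40.2, 3.2], "rot": [0, 0, 11.2], "gripper": 8.5},
    {"offset": [21.2, -40.2, 3.2], "rot": [0, 0, 11.2], "gripper": 8.5},
    {"offset": [21.2, -40.2, 3.2], "rot": [0, 0, 11.2], "gripper": 8.5},
    {"offset": [21.2, -40.2, 3.2], "rot": [0, 0, 11.2], "gripper": 8.5},
    {"offset": [21.2, -40.2, 3.2], "rot": [0, 0, 11.2], "gripper": 8.5},
    {"offset": [21.2, -40.2, 3.2], "rot": [0, 0, 11.2], "gripper": 8.5},
    {"offset": [21.2, -40.2, 3.2], "rot": [0, 0, 11.2], "gripper": 8.5},
    {"offset": [21.2, -40.2, 3.2], "rot": [0, 0, 11.2], "gripper": 8.5},
    {"offset": [21.2, -40.2, 3.2], "rot": [0, 0, 11.2], "gripper": 8.5},
    {"offset": [21.2, -40.2, 3.2], "rot": [0, 0, 11.2], "gripper": 8.5}
  ]
}}

```text
time_s: 10.1
eef_pos: [405.0, -172.1, 249.8]
ee_rot: [-0.001, 0.035, 0.999, 0.001]
force: [0.3, 0.6, 0.3]
grip_width: 0.996
grip_force: 0.0
```

>>> {"fn": "step_arm", "kwargs": {
  "plan": [
    {"offset": [0, 0, 0], "rot": [0, 0, 0], "gripper": 8.5},
    {"offset": [0, 0, 0], "rot": [0, 0, 0], "gripper": 8.5}
  ]
}}

```text
time_s: 10.3
eef_pos: [405.3, -171.9, 250.3]
ee_rot: [-0.0, 0.034, 0.999, 0.0]
force: [0.4, -0.3, -0.3]
grip_width: 0.997
grip_force: 0.0
```

```bash
python3 -c "
from h import *
c,P=grab('wrist','w4')
Q=P.reshape(-1,3)
def f(n,k):
    q=Q[k];r=cv2.minAreaRect(q[:,:2].astype(np.float32));print(n,len(q),np.median(q[:,2]),r);return r
n=np.hypot(Q[:,0]-405,Q[:,1]+173)
r=f('fin',(Q[:,2]>40)&(Q[:,2]<52)&(n<35))
f('plate',(abs(Q[:,2]-10)<5)&(abs(Q[:,1]+175)<40)&(abs(Q[:,0]-449)<85))
go(405,-173,250,86)
"
```

```text
fin 556 46.46681959386926 ((406.96771240234375, -175.38372802734375), (11.5592622756958, 35.51775360107422), 86.03475952148438)
plate 5357 10.677741132176266 ((450.31121826171875, -178.06082153320312), (50.1111946105957, 130.6263427734375), 86.58417510986328)
pos [ 405.2 -172.1  250.4] t 10.35 yaw 86.06 j [-0.67  0.18  1.82  0.    1.14 -2.17]
off cm [ 0.02 -0.09  0.04] rot [ 0.01 -0.01  0.06]
```

View pics/w4.png

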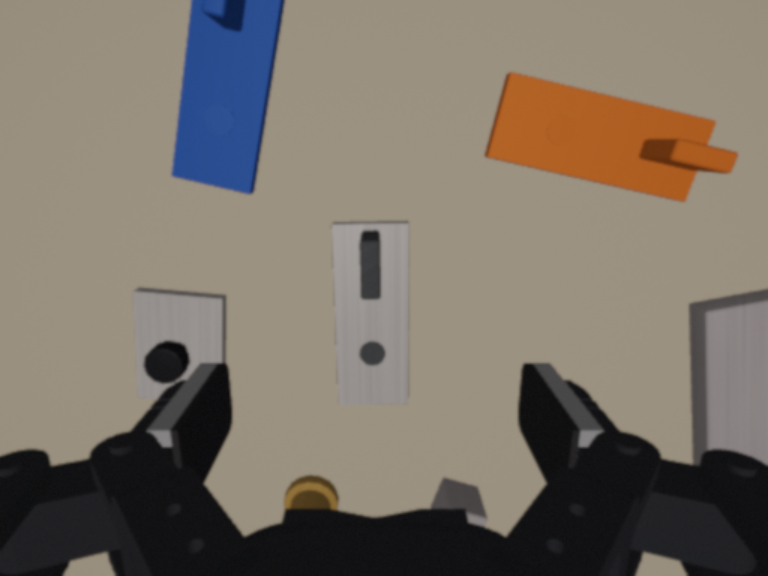

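The wrist view shows the bare aluminium plate at (370,312) with its fin at (370,265), straight between the fingers; the measured sizes are 50 x 130 and 12 x 36 mm. I'm grasping the fin.

>>> {"fn": "step_arm", "kwargs": {
  "plan": [
    {"offset": [-0.2, -0.32, 4], "rot": [0, 0, 0], "gripper": 6},
    {"offset": [-0.2, -0.32, 9], "rot": [0, 0, 0], "gripper": 6},
    {"offset": [-0.2, -0.32, 13], "rot": [0, 0, 0], "gripper": 6},
    {"offset": [-0.2, -0.32, 15.5], "rot": [0, 0, 0], "gripper": 6},
    {"offset": [-0.2, -0.32, 16.1], "rot": [0, 0, 0], "gripper": 6},
    {"offset": [-0.2, -0.32, 16.1], "rot": [0, 0, 0], "gripper": 4},
    {"offset": [-0.2, -0.32, 16.1], "rot": [0, 0, 0], "gripper": 0.3},
    {"offset": [-0.2, -0.32, 16.1], "rot": [0, 0, 0], "gripper": 0.3},
    {"offset": [-0.2, -0.32, 16.1], "rot": [0, 0, 0], "gripper": 0.3},
    {"offset": [-0.2, -0.32, 16.1], "rot": [0, 0, 0], "gripper": 0.3},
    {"offset": [-0.2, -0.32, 16.1], "rot": [0, 0, 0], "gripper": 0.3},
    {"offset": [-0.2, -0.32, 16.1], "rot": [0, 0, 0], "gripper": 0.3}
  ],
  "squeeze": 80
}}

```text
time_s: 11.55
eef_pos: [407.3, -176.5, 90.9]
ee_rot: [0.001, 0.035, 0.999, -0.001]
force: [0.3, 1.9, 8.7]
grip_width: 0.122
grip_force: 78.4
```

>>> {"fn": "step_arm", "kwargs": {
  "plan": [
    {"offset": [0, 0, 0], "rot": [0, 0, 0], "gripper": 0.3},
    {"offset": [0, 0, 0], "rot": [0, 0, 0], "gripper": 0.3},
    {"offset": [0, 0, -2], "rot": [0, 0, 0], "gripper": 0.3},
    {"offset": [0, 0, -5], "rot": [0, 0, 0], "gripper": 0.3},
    {"offset": [0, 0, -8], "rot": [0, 0, 0], "gripper": 0.3},
    {"offset": [0, 0, -11], "rot": [0, 0, 0], "gripper": 0.3},
    {"offset": [0, 0, -11], "rot": [0, 0, 0], "gripper": 0.3}
  ]
}}

```text
time_s: 12.25
eef_pos: [407.7, -176.9, 203.0]
ee_rot: [0.003, 0.035, 0.999, -0.002]
force: [-0.2, -0.3, -3.8]
grip_width: 0.129
grip_force: 78.5
```

```bash
python3 -c "
from h import *
a=np.radians(7.2);X=np.array([np.cos(a),np.sin(a)]);o=np.array([582,107])-(43+110)*X;print(o)
go(*o,200,97.2)
go(*o,111,97.2)
print(sense()['grip_width'])"
```

```text
[430.2064507   87.82401526]
pos [ 407.7 -176.9  203. ] t 12.25 yaw 85.98 j [-0.67  0.25  1.87 -0.    1.01 -2.17]
off cm [-0.39 26.57  0.19] rot [ -0.28   0.33 -11.22]
pos [ 407.7 -176.9  203. ] t 12.25 yaw 85.98 j [-0.67  0.25  1.87 -0.    1.01 -2.17]
off cm [-0.34 26.61  9.09] rot [ -0.28   0.33 -11.22]
0.12947865696014252
```

>>> {"fn": "step_arm", "kwargs": {
  "plan": [
    {"offset": [-0.4, 26.6, 0], "rot": [0, 0, -11.2], "gripper": 0.3},
    {"offset": [-0.4, 26.6, 0], "rot": [0, 0, -11.2], "gripper": 0.3},
    {"offset": [-0.4, 26.6, 0], "rot": [0, 0, -11.2], "gripper": 0.3},
    {"offset": [-0.4, 26.6, 0], "rot": [0, 0, -11.2], "gripper": 0.3},
    {"offset": [-0.4, 26.6, 0], "rot": [0, 0, -11.2], "gripper": 0.3},
    {"offset": [-0.4, 26.6, 0], "rot": [0, 0, -11.2], "gripper": 0.3},
    {"offset": [-0.4, 26.6, 0], "rot": [0, 0, -11.2], "gripper": 0.3},
    {"offset": [-0.4, 26.6, 4], "rot": [0, 0, -11.2], "gripper": 0.3},
    {"offset": [-0.4, 26.6, 7], "rot": [0, 0, -11.2], "gripper": 0.3},
    {"offset": [-0.4, 26.6, 8.2], "rot": [0, 0, -11.2], "gripper": 0.3},
    {"offset": [-0.4, 26.6, 8.2], "rot": [0, 0, -11.2], "gripper": 0.3},
    {"offset": [-0.4, 26.6, 8.2], "rot": [0, 0, -11.2], "gripper": 0.3}
  ]
}}

```text
time_s: 13.45
eef_pos: [429.5, 88.1, 117.6]
ee_rot: [-0.0, -0.062, 0.998, -0.0]
force: [0.5, 0.3, -2.4]
grip_width: 0.126
grip_force: 79.1
```

```bash
python3 -c "
from h import *
c,P=grab('wrist','w5')
a=np.radians(7.2);X=np.array([np.cos(a),np.sin(a)]);Y=np.array([-X[1],X[0]]);o=np.array([582,107])
go(*(o-(43+110)*X),112,97.2)
Q=P.reshape(-1,3);s=sense();z=s['eef_pos'][2]-90
d=Q[:,:2]-o;fx=d@X;fy=d@Y
for n,z0 in (('plate',z+10),('bed',20)):
  k=(abs(Q[:,2]-z0)<4)&(abs(fy)<60)&(fx<60)&(fx>-260)
  for lo in range(-160,60,30):
    m=k&(abs(fx-lo)<15)
    if m.sum()>50: print(n,lo,m.sum(),np.percentile(fy[m],[2,98]).round(1),np.median(Q[m,2]).round(1),fx[m].max().round(1))
"
```

```text
pos [429.8  88.2 118. ] t 13.5 yaw 97.12 j [-0.07  0.39  1.96 -0.    0.79 -1.76]
off cm [-0.04 -0.04  0.6 ] rot [-0.02  0.06 -0.08]
plate -160 3263 [-24.4  24.2] 37.7 -145.1
plate -100 1157 [-10.6  10.1] 37.6 -88.5
bed -130 1746 [-48.9  47.9] 20.8 -116.3
```

View pics/w5.png

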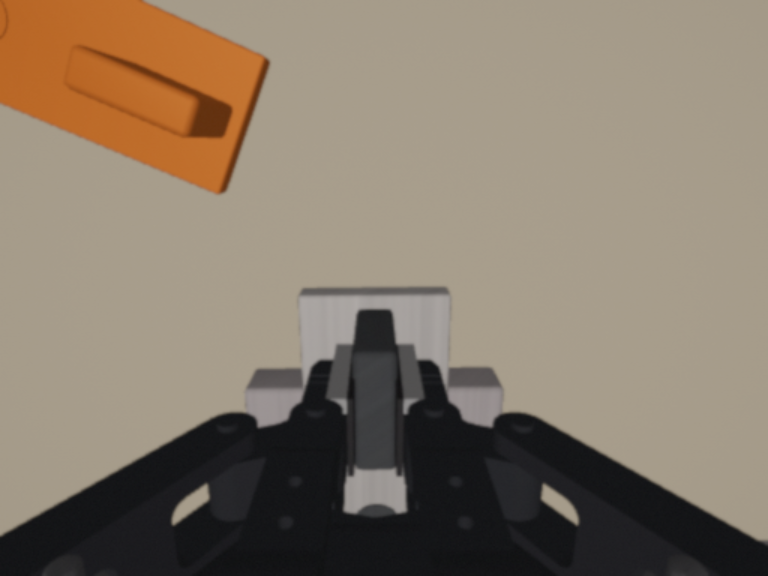

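The wrist view shows the plate held straight and centred over the bed, with equal bed margins at (275,395) and (475,395). I'm lowering it and sliding in.

>>> {"fn": "step_arm", "kwargs": {
  "plan": [
    {"offset": [0, -0.05, 0.4], "rot": [0, 0, 0], "gripper": 0.3},
    {"offset": [-1, -0.05, 0.6], "rot": [0, 0, 0], "gripper": 0.3},
    {"offset": [-2.2, -0.05, 0.6], "rot": [0, 0, 0], "gripper": 0.3},
    {"offset": [-3.4, -0.05, 0.6], "rot": [0, 0, 0], "gripper": 0.3},
    {"offset": [-4.6, -0.05, 0.6], "rot": [0, 0, 0], "gripper": 0.3},
    {"offset": [-5.8, -0.05, 0.6], "rot": [0, 0, 0], "gripper": 0.3},
    {"offset": [-6.8, -0.05, 0.6], "rot": [0, 0, 0], "gripper": 0.3},
    {"offset": [-7.6, -0.05, 0.65], "rot": [0, 0, 0], "gripper": 0.3},
    {"offset": [-8.1, -0.05, 0.7], "rot": [0, 0, 0], "gripper": 0.3},
    {"offset": [-8.5, -0.05, 0.7], "rot": [0, 0, 0], "gripper": 0.3},
    {"offset": [-8.6, -0.05, 0.7], "rot": [0, 0, 0], "gripper": 0.3},
    {"offset": [-8.6, -0.05, 0.7], "rot": [0, 0, 0], "gripper": 0.3}
  ]
}}

```text
time_s: 14.7
eef_pos: [514.9, 99.0, 110.9]
ee_rot: [0.0, -0.063, 0.998, -0.0]
force: [-3.0, -1.1, 4.9]
grip_width: 0.125
grip_force: 80.5
```

>>> {"fn": "step_arm", "kwargs": {
  "plan": [
    {"offset": [-0.2, 0, 0], "rot": [0, 0, 0], "gripper": 0.3},
    {"offset": [-0.3, 0, 0], "rot": [0, 0, 0], "gripper": 0.3},
    {"offset": [-0.4, 0, 0], "rot": [0, 0, 0], "gripper": 0.3},
    {"offset": [-0.4, 0, 0], "rot": [0, 0, 0], "gripper": 0.3}
  ]
}}

```text
time_s: 15.1
eef_pos: [518.6, 99.5, 110.9]
ee_rot: [-0.0, -0.063, 0.998, -0.0]
force: [-5.1, 0.0, 6.8]
grip_width: 0.127
grip_force: 80.6
```

>>> {"fn": "step_arm", "kwargs": {
  "plan": [
    {"offset": [-0.1, 0, 0], "rot": [0, 0, 0], "gripper": 0.3},
    {"offset": [-0.2, 0, 0], "rot": [0, 0, 0], "gripper": 0.3},
    {"offset": [-0.3, 0, 0], "rot": [0, 0, 0], "gripper": 0.3},
    {"offset": [-0.3, 0, 0], "rot": [0, 0, 0], "gripper": 0.3}
  ]
}}

```text
time_s: 15.5
eef_pos: [521.4, 99.9, 110.9]
ee_rot: [-0.001, -0.063, 0.998, -0.0]
force: [-6.7, -0.1, 8.2]
grip_width: 0.126
grip_force: 81.0
```

>>> {"fn": "step_arm", "kwargs": {
  "plan": [
    {"offset": [-0.1, 0, 0], "rot": [0, 0, 0], "gripper": 0.3},
    {"offset": [-0.2, 0, 0], "rot": [0, 0, 0], "gripper": 0.3},
    {"offset": [-0.3, 0, 0], "rot": [0, 0, 0], "gripper": 0.3},
    {"offset": [-0.3, 0, 0], "rot": [0, 0, 0], "gripper": 0.3}
  ]
}}

```text
time_s: 15.9
eef_pos: [521.9, 100.0, 110.9]
ee_rot: [-0.004, -0.063, 0.998, -0.0]
force: [-25.2, -6.0, 21.9]
grip_width: 0.121
grip_force: 83.1
```

The stop is reached: the tool moved only 0.5 mm and met about 25 N. I'm relieving the push, then releasing and retreating.

>>> {"fn": "step_arm", "kwargs": {
  "plan": [
    {"offset": [0.2, 0, 0], "rot": [0, 0, 0], "gripper": 0.3},
    {"offset": [0.25, 0, -0.02], "rot": [0, 0, 0], "gripper": 0.3},
    {"offset": [0.25, 0, -0.02], "rot": [0, 0, 0], "gripper": 1.6},
    {"offset": [0.25, 0, -0.02], "rot": [0, 0, 0], "gripper": 3},
    {"offset": [0.25, 0, -0.02], "rot": [0, 0, 0], "gripper": 4},
    {"offset": [0.25, 0, -0.02], "rot": [0, 0, 0], "gripper": 4},
    {"offset": [0.25, 0, -2], "rot": [0, 0, 0], "gripper": 4},
    {"offset": [0.25, 0, -5], "rot": [0, 0, 0], "gripper": 4},
    {"offset": [2, 0, -9], "rot": [0, 0, 0], "gripper": 4},
    {"offset": [6, 0, -13], "rot": [0, 0, 0], "gripper": 4},
    {"offset": [8, 0, -15], "rot": [0, 0, 0], "gripper": 4},
    {"offset": [8, 0, -15], "rot": [0, 0, 0], "gripper": 4}
  ]
}}

```text
time_s: 17.1
eef_pos: [444.4, 90.3, 263.6]
ee_rot: [0.003, -0.063, 0.998, -0.0]
force: [0.7, 0.4, -0.5]
grip_width: 0.466
grip_force: 0.0
```

```bash
python3 -c "
from h import *
c,P=grab('wrist','w6')
a=np.radians(7.2);X=np.array([np.cos(a),np.sin(a)]);Y=np.array([-X[1],X[0]]);o=np.array([582,107])
Q=P.reshape(-1,3);d=Q[:,:2]-o;fx=d@X;fy=d@Y
def f(n,k):
    q=np.stack([fx[k],fy[k]],1).astype(np.float32);print(n,k.sum(),np.median(Q[k,2]),cv2.minAreaRect(q))
f('fin',(abs(Q[:,2]-66)<5)&(abs(fy)<35)&(fx<-30)&(fx>-110))
f('plate',(abs(Q[:,2]-30)<4)&(abs(fy)<45)&(fx<40)&(fx>-130))
k=(Q[:,2]>115)&(Q[:,2]<140)&(fy>100)&(fy<190)
f('block',k) if k.sum() else 0
"
```

```text
fin 468 64.41756484565701 ((-61.54169464111328, -0.38544416427612305), (36.4699592590332, 11.873941421508789), 0.13795171678066254)
plate 3591 28.5921584539162 ((-21.708911895751953, -0.18916893005371094), (123.28166198730469, 50.07429504394531), 0.1360131949186325)
block 146 122.74882678206549 ((-19.181983947753906, 131.12046813964844), (13.87028980255127, 5.423477649688721), 54.52348709106445)
```

View pics/w6.png

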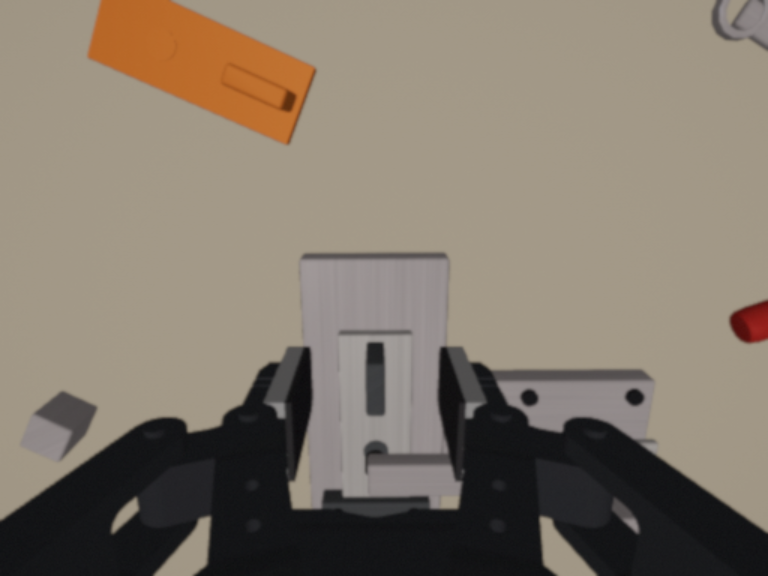

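The plate lies flat under the foot against the stop, with its fin at (375,380), and it is straight and centred. One numeric check of the block, then I hand in.

```bash
python3 -c "
from h import *
c,P=grab('scene','s2')
Q=P.reshape(-1,3);k=(abs(Q[:,2]-127)<6)&(np.hypot(Q[:,0]-563,Q[:,1]-251)<45)
print(k.sum(),Q[k].mean(0) if k.sum() else 0)
ok=k.sum()>100 and abs(Q[k].mean(0)[:2]-[563,251]).max()<8
print(ok, finish_job() if ok else 'no')
"
```

```text
656 [566.8274329  253.1894253  127.27033915]
the job is handed in; nothing more can be done
True None
```

The job is handed in at about 17 s of robot time: my last measurements put the block upright on the tail pad holding the clamp open, and the plate flat against the end stop, about 1 mm from home lengthwise; the verdict was not shown.

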